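Free the bird plaque from its clamp and show it over the mat

ROBOT

A 7-joint arm with a two-finger parallel gripper is mounted at the origin on the work surface. World frame = base frame: x ahead of the robot, y to its left, z up, the work surface at z = 0. Lengths are in m, angles in rad, forces in N, time in s.
With the tool pointing down it reaches from about 0.4 to 0.875 m from the base axis. Payload 19.3 kg.
Tool frame: the origin (TCP) lies midway between the tips of the shut fingers; the grasp point (between the pads) lies 19 mm behind it; z points along the fingers, y is the line along which they close (so a half turn about z gives the same grasp; the last joint's range is limited). The gripper opens to 85 mm and grips with 20 to 120 N. Pads are 22 mm wide; open, the fingers measure 114 mm over their backs; the gripper's body (76 mm by 85 mm) begins 54 mm behind the grasp point. The pads swing forward as they close: fully open they stand 13 mm farther back than shut.
Start: joints at [-1.327, 0.521, -0.036, 1.599, 0.021, 1.021, -0.113], TCP at [0.193, 0.594, 0.231] pointing down, gripper open.
Joint ranges: [-2.91, 2.91], [-0.3, 2.13], [-1.5, 1.42], [0.17, 2.43], [-1.26, 4.41], [0.16, 1.93], [-2.52, 2.52]. Speed limits (rad/s): [1.89, 1.89, 2.39, 2.39, 3.01, 3.01, 3.01].

INTERFACE

Orientations are given as [roll, pitch, yaw] about the fixed x, y, z axes, in that order (R = Rz(yaw) Ry(pitch) Rx(roll)).
In Python, from workcell import bot, viewer gives the robot as it stands (bot), with the cameras (viewer).
- The arm moves only by the tool nudge_tcp, called after "Emit:" as name(argument=value, ...), one argument or row to a line, values as JSON. Schema: {"type":"object","properties":{"moves":{"type":"string"},"clamp_n":{"type":"number"},"only":{"type":"string"},"quiet":{"type":"boolean"},"lines":{"type":"string"}},"required":["moves"],"additionalProperties":false}. moves is a string of 1 to 5 rows, parted by a bar, with the numbers parted by spaces; each row has 7 numbers: the finger opening in m, then dx, dy, dz in m, then a rotation vector rx, ry, rz in rad; each row is the pose to reach, as a shift and turn from the pose commanded when the call began, along the tool's axes at that moment; what a row does not reach only later rows make up. A row lasts 1/8 s, in which the tool goes at most 0.0625 m and 0.188 rad, less where a joint would pass 70% of its speed; a pose out of reach is approached as far as the arm can. The fingers move at their own pace and stop on an object; clamp_n is the grip in N (left out, the last holds). Time passes only in rows, so rows that do not move let the fingers close. The tool returns the time, the measured TCP pose, the force, the opening and the grip force at its end. only (a regular expression) keeps the lines of the reply that match it, lines (a string "A,B") keeps lines A to B, and quiet returns only ok. Input that does not fit is refused with a message, and nothing moves.
- bot.observe(): the state, without advancing time (a new reading comes with each control period).
- viewer.grab_frame(name): name is "scene" or "top" or "wrist"; returns the picture (384x512x3 uint8, blue, green, red); there is no depth.
- viewer.calibration(name): a dict with "vfov" (degrees; the focal length in pixels is half the picture's height over the tangent of half this angle, whatever the lens; pixels are square), "cx", "cy" (the principal point, pixels), "dist_coeffs" ([k1, k2, p1, p2, k3] as OpenCV has them; the pictures are not rectified), "eye" and "attitude" of the camera in the world. Camera axes: x right, y down, z forward; pixel columns grow to the right and rows downward; lengths in m; the calibration is good to about 2 mm. A picture is of the moment at which its call begins: read the wrist's pose just before it. calibration takes no time and is no camera call; for the wrist camera it gives the pose at the moment of the call.
- bot.job_done(): hands the job in; it is judged then, once.
The state is a dict: "clock": time; "qpos": joint angles; "qd": joint speeds; "joint_efforts": joint torques, N m; "position": TCP position; "tool_rot": TCP orientation; "force": force on the tool from outside, world axes, zero at the start; "moment": the same for the moment, N m; "grip_width": finger opening in m; "finger_force": force on a finger pad.
Only numpy, scipy, OpenCV 4.12 (cv2) and the standard library are available. Lean on these libraries where they do the work, as an engineer would, in place of code of your own. Each camera call takes 0.05 s, during which the arm holds its last target. There are 200 camera calls.

TASK

The glue on the painted bird plaque is dry: turn the clamp's handwheel clockwise (seen from above) until its red pointer stands at the white mark, so that the jaw lets go, and only then draw the plaque up out of the clamp. Bring it over the middle of the dark mat and tip it so that its painted face looks half upward (about 45 degrees), with the middle of the plaque about 20 cm above the table, and finish while still holding it there, at rest. Leave the wheel at the mark and the other things on the table where they are.

Things in the scene. Friction and masses are not known exactly. Their poses are not given: they have to be found in the camera images.
- clamp: blue benchtop clamp fixed to the table, base plate 130 (x) by 280 (y) by 12 mm. Origin on the table, z up. The plaque stands on the plate at x 0, y -75 mm between two steel jaws, 70 mm long (y), 34 mm above the table: fixed jaw on its -x side, moving jaw on its +x side. The handwheel is at x 0, y +75 mm on a blue gearbox 74 mm square. Clamp and mat may swap sides
- wheel_centre (a point): on the upright axis of the handwheel, 88 mm above the table: hold its grip bar here. Black disc 84 mm across, top 66 mm above the table; on it stands an aluminium grip bar 56 mm long, 14 mm thick, 66 to 100 mm above the table, centred on the axis. The red pointer (stripe on the disc and red end of the bar) is at one end of the bar, in line with it
- pointer (a point): outer tip of the red pointer on the handwheel, 40 mm from the axis, turning with the wheel
- white_mark (a point): white mark on top of a small dark post beside the wheel rim, 56 mm from the wheel's axis on the clamp's +x side, 67 mm above the table
- wheel (a joint): handwheel angle, rad, growing clockwise from above; starts at 0 to 0.7; at 3.6 the pointer stands at the white mark (its direction is 3.6 minus this value, counter-clockwise from the clamp's +x). Turns on past the mark, to 5.2. Takes about 0.06 N m, stays where left. It draws the moving jaw back: tight (sprung, under 12 N) up to about 1.3, 5 mm open at 3.6
- plaque: loose oval wooden plaque, copper rim, blue and orange bird and green leaves on its painted face; about 80 g. 112 mm long (y), 76 high (z), 12 thick (x), straight for 36 mm at top and bottom. Origin at its middle; x points out of the painted face. Starts on edge in the clamp, axes along the clamp's, middle 50 mm and top edge 88 mm above the table
- mat: dark blue mat, fixed flat on the table, 200 (x) by 220 (y) by 3 mm; origin under its middle
- wire_coil: coil of brass wire, 100 mm across, 8 mm high, flat on the table; bystander
- scissors: scissors with black handles, about 150 mm long, flat on the table; bystander
- blank_oval: plain unpainted oval of wood, 112 by 76 by 10 mm, flat on the table; bystander
- glue_bottle: white glue bottle with a red cap, 40 mm across, 110 mm high; bystander
- paint_jar: small green glass jar with a white cap, 44 mm across, 50 mm high; bystander
- brush_mug: blue ceramic cup, 76 mm across, 90 mm high; bystander
- marker_case: orange case, 50 by 120 by 22 mm; bystander

How it is judged:
By the outcome, as a careful person would: the job done as asked, in the order asked, and still so for the second after the job is handed in, while the arm keeps its last pose, push and grip.
It also fails if it takes over 72 s, if anything falls off the work surface, if the arm or the gripper's body presses on something with over 40 N, if the wrist force passes 120 N, or if a joint passes its speed limit or range.

## Working session

There is one attempt and no reset: what is moved stays moved. The work goes in short steps, Python scripts to look and compute and a tool call to move; the robot and the scene stay as the last step left them, time stands still between calls to the robot, and variables do not carry over. Pictures are saved under pics/ and viewed, at most 10 in all, crops included, and the job is handed in when it is done.

```bash
ls; mkdir -p pics; python3 - <<'E'
from workcell import bot, viewer
import cv2
for n in("top","scene"):
    cv2.imwrite(f"pics/{n}0.png",viewer.grab_frame(n)); print(viewer.calibration(n))
o=bot.observe();print(o)
E
```

```text
pics
workcell.py
{'vfov': 54.82216500034022, 'cx': 259.80721127303497, 'cy': 193.0406873895034, 'dist_coeffs': array([-0.04898604,  0.        ,  0.        ,  0.        ,  0.        ]), 'eye': array([3.34403216e-01, 6.88376786e-04, 1.11152056e+00]), 'attitude': array([-2.97863459, -0.00629055, -1.58496846])}
{'vfov': 49.979005683912874, 'cx': 250.97770440552407, 'cy': 190.11102027391868, 'dist_coeffs': array([-0.00170405,  0.        ,  0.        ,  0.        ,  0.        ]), 'eye': array([1.00366107, 0.4392259 , 0.98923505]), 'attitude': array([-2.50841468, -0.00524026,  2.28578304])}
{'clock': 0.1, 'qpos': array([-1.3272098 ,  0.52197916, -0.03629781,  1.59992952,  0.02119359,
        1.02108838, -0.11279036]), 'qd': array([-6.27702274e-04, -2.77044154e-03, -1.71106814e-03,  8.97752326e-05,
       -2.25291495e-03, -8.27615219e-04,  4.22583643e-04]), 'joint_efforts': array([ 2.45535914e-03, -9.28487349e+01,  1.98313482e+00, -3.70532262e+01,
        1.80569594e-02,  5.42469352e-03, -1.63348614e-05]), 'position': array([0.19287037, 0.59419092, 0.23077588]), 'tool_rot': array([-3.14057603e+00,  7.95630054e-05,  2.82777540e+00]), 'force': array([-0.35678662, -1.14212912,  0.14660086]), 'moment': array([-0.03105917,  0.01130388, -0.01684761]), 'finger_force': 0.0, 'grip_width': 0.08523455389503888}
```

View pics/top0.png

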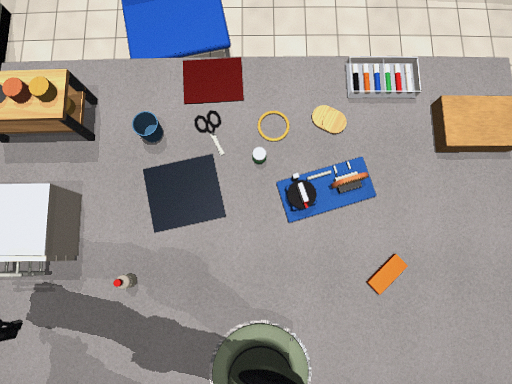

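View pics/scene0.png

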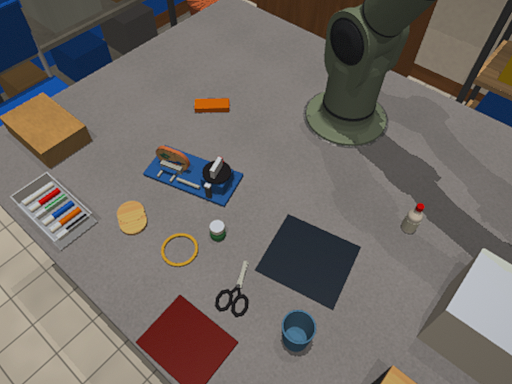

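The top view shows the mat at about (184,193) and the clamp at about (326,189), with the wheel near (301,194) and the plaque near (350,182). I'll enlarge the clamp in both pictures.

```bash
python3 - <<'E'
import cv2,numpy as np
a=cv2.imread("pics/top0.png")[150:230,265:385]
b=cv2.imread("pics/scene0.png")[135:210,135:255]
a=cv2.resize(a,(780,520)[:2],interpolation=cv2.INTER_CUBIC) if 0 else cv2.resize(a,None,fx=6,fy=6,interpolation=cv2.INTER_CUBIC)
cv2.imwrite("pics/topc.png",a)
cv2.imwrite("pics/scenec.png",cv2.resize(b,None,fx=6,fy=6,interpolation=cv2.INTER_CUBIC))
E
```

```text
(no output)
```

View pics/topc.png

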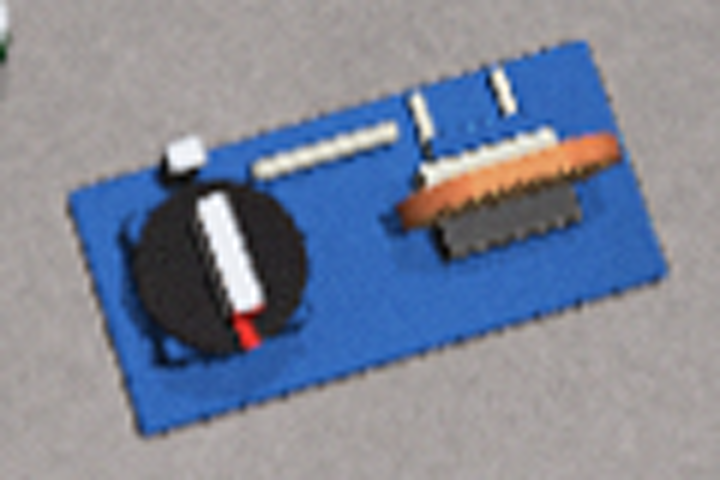

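View pics/scenec.png

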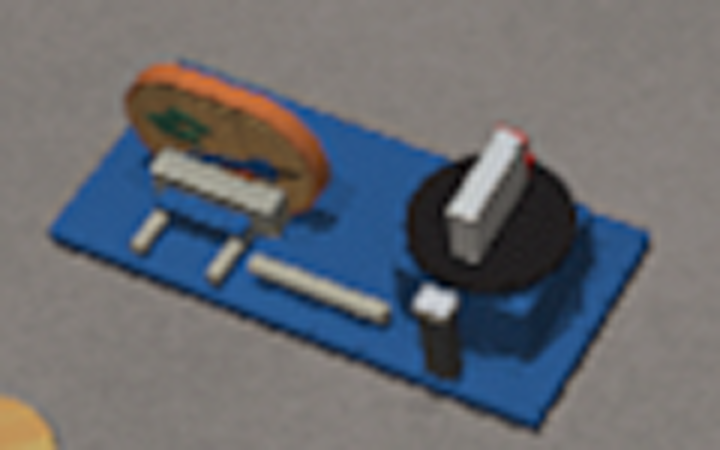

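The top crop shows the plate corners at (72,190), (588,40), (668,275) and (145,435). The white mark is at (187,153), the disc centre at (221,267), the red tip at (252,345), and the plaque is orange at upper right. In the scene crop the painted face looks toward the clamp's +x, away from the robot, and the mark is at (437,298).

```bash
cat > h.py <<'E'
import numpy as np,cv2
from scipy.spatial.transform import Rotation as Rn
from scipy.optimize import least_squares
def cam(c):
    f=192/np.tan(np.radians(c['vfov']/2)); K=np.array([[f,0,c['cx']],[0,f,c['cy']],[0,0,1.]])
    return K,np.array(c['dist_coeffs']),Rn.from_euler('xyz',c['attitude']).as_matrix(),np.array(c['eye'])
def ray(c,uv,z):
    K,d,R,e=cam(c); p=cv2.undistortPoints(np.array(uv,float).reshape(-1,1,2),K,d)[:,0]
    v=np.c_[p,np.ones(len(p))]@R.T; z=np.broadcast_to(z,len(p))
    return e+v*((z-e[2])/v[:,2])[:,None]
def proj(c,P):
    K,d,R,e=cam(c); return cv2.projectPoints(np.array(P,float).reshape(-1,3),cv2.Rodrigues(R.T)[0],-R.T@e,K,d)[0][:,0]
def crop(p,ox,oy,s=6): return (np.array(p,float)+.5)/s-.5+[ox,oy]
E
python3 - <<'E'
from h import *
from workcell import bot, viewer
T=viewer.calibration("top");S=viewer.calibration("scene")
tp=crop([(72,190),(588,40),(668,275),(145,435),(187,153),(221,267),(252,345)],265,150)
P=[(.065,.14,.012),(.065,-.14,.012),(-.065,-.14,.012),(-.065,.14,.012),(.056,.075,.067),(0,.075,.066)]
sp=crop([(52,238),(540,430),(650,238),(437,298),(491,220)],135,135)
SP=[P[1],P[0],P[3],P[4],P[5]]
def W(p,Q):
    c,s=np.cos(p[2]),np.sin(p[2]);Q=np.array(Q);return np.c_[p[0]+c*Q[:,0]-s*Q[:,1],p[1]+s*Q[:,0]+c*Q[:,1],Q[:,2]]
for use in(1,2,3):
    f=lambda p:np.r_[(proj(T,W(p,P))-tp[:6]).ravel()*(use&1),(proj(S,W(p,SP))-sp).ravel()*(use>>1)]
    r=least_squares(f,[.45,-.1,.2]);print(use,r.x.round(4),r.fun.round(1))
p=r.x
w=W(p,[(0,.075,.066)])[0];t=ray(T,tp[6:],.0665)[0];d=(t-w)[:2]
a=np.arctan2(d[1],d[0])-p[2];print("wheel",w,"tip r",np.hypot(*d),"joint",(3.6-a)%(2*np.pi), "tip dir world",np.arctan2(d[1],d[0]))
# bar direction from top ends of bar top face
b=ray(T,crop([(212,195),(250,312)],265,150),.1);print("bar",b,np.arctan2(*(b[1]-b[0])[1::-1]))
print("plaque",W(p,[(0,-.075,.05)]),"mark",W(p,[P[4]]))
im=cv2.imread("pics/top0.png").astype(int);m=((im.sum(2)<170)&(im[...,0]>=im[...,2])).astype(np.uint8)
n,l,st,ce=cv2.connectedComponentsWithStats(m);i=l[193,184];c=max(cv2.findContours((l==i).astype(np.uint8),0,1)[0],key=cv2.contourArea)
q=cv2.minAreaRect(c);g=ray(T,cv2.boxPoints(q),.003);print("mat",g.round(3),g.mean(0),np.linalg.norm(np.diff(g,axis=0),axis=1))
E
```

```text
1 [ 0.5253 -0.2065  0.2795] [-2.   0.5 -1.2 -0.2 -0.3  0.6 -1.2  0.8  2.1 -0.5  2.4 -1.1 -0.  -0.
 -0.  -0.  -0.  -0.  -0.  -0.  -0.  -0. ]
2 [ 0.5265 -0.1963  0.2877] [-0.   0.  -0.  -0.  -0.  -0.  -0.   0.  -0.  -0.  -0.  -0.  -0.2 -0.1
  1.3 -0.   2.2 -0.3 -1.7  0.5 -1.4 -0.4]
3 [ 0.5251 -0.2025  0.2827] [-3.4  0.7 -2.6 -0.2 -1.6  0.5 -2.5  1.   0.7 -0.3  1.  -0.9 -1.2 -1.6
 -0.1 -1.3  1.  -1.5 -3.1 -0.9 -2.7 -1.7]
wheel [ 0.50415186 -0.13043543  0.066     ] tip r 0.0416520728346541 joint 0.4863099606283381 tip dir world -2.8867955665855067
bar [[ 0.53007654 -0.12021029  0.1       ]
 [ 0.47500789 -0.13599617  0.1       ]] -2.8624204813357483
plaque [[ 0.54599424 -0.27448131  0.05      ]] mark [[ 0.55792899 -0.11481427  0.067     ]]
mat [[0.602 0.352 0.003]
 [0.639 0.137 0.003]
 [0.439 0.1   0.003]
 [0.404 0.309 0.003]] [0.52115215 0.22427065 0.003     ] [0.21820898 0.20341257 0.21195457]
```

Emit:
nudge_tcp(
  moves="0.085 -0.046 -0.037 0 0 0 -0.08 | 0.085 -0.092 -0.074 0 0 0 -0.16 | 0.085 -0.138 -0.11 0 0 0 -0.24 | 0.085 -0.184 -0.147 0 0 0 -0.32 | 0.085 -0.23 -0.184 0 0 0 -0.4",
)

```text
clock: 0.72
position: [0.3557, 0.3467, 0.2312]
tool_rot: [-3.141, -0.0, -3.053]
force: [0.7, 1.0, 0.1]
grip_width: 0.085
finger_force: 0.0
```

```bash
python3 -c "
from workcell import bot, viewer;o=bot.observe();print(o['qpos'].round(3),o['position'],o['tool_rot'])"
```

```text
[-0.833  0.319 -0.074  1.929  0.03   0.895  0.738] [0.35567073 0.34665937 0.23124779] [-3.14147427e+00 -2.02485701e-05 -3.05275892e+00]
```

Emit:
nudge_tcp(
  moves="0.085 -0.012 -0.055 0 0 0 -0.04 | 0.085 -0.024 -0.11 0 0 0 -0.08 | 0.085 -0.036 -0.165 0 0 0 -0.12 | 0.085 -0.048 -0.22 0 0 0 -0.16 | 0.085 -0.06 -0.275 0 0 0 -0.19",
)

```text
clock: 1.35
position: [0.4385, 0.0778, 0.2313]
tool_rot: [3.142, 0.0, -2.864]
force: [1.3, 0.6, -0.0]
grip_width: 0.0851
finger_force: 0.0
```

Emit:
nudge_tcp(
  moves="0.085 0.003 -0.057 0.005 0 0 0 | 0.085 0.006 -0.113 0.01 0 0 0 | 0.085 0.009 -0.17 0.02 0 0 0 | 0.085 0.01 -0.218 0.03 0 0 0 | 0.085 0.01 -0.218 0.03 0 0 0",
)

```text
clock: 1.98
position: [0.4877, -0.1362, 0.2003]
tool_rot: [-3.141, -0.002, -2.87]
force: [-1.0, 1.3, -0.6]
grip_width: 0.085
finger_force: 0.0
```

```bash
python3 -c "
from workcell import bot, viewer;o=bot.observe();print(o['qpos'].round(3),o['position'],o['tool_rot'])
import cv2
c=viewer.calibration('wrist');print(c)
cv2.imwrite('pics/w1.png',viewer.grab_frame('wrist'))"
```

```text
[ 0.05   0.378  0.134  1.946 -0.066  0.824  2.062] [ 0.48771535 -0.1362244   0.20033061] [-3.14107717e+00 -1.77301453e-03 -2.87030216e+00]
{'vfov': 64.9039086605358, 'cx': 254.49579420169394, 'cy': 192.04586687857, 'dist_coeffs': array([-0.02048708,  0.        ,  0.        ,  0.        ,  0.        ]), 'eye': array([ 0.4226666 , -0.15467241,  0.34290773]), 'attitude': array([ 2.87130845e+00, -6.53928293e-04,  1.84251930e+00])}
```

View pics/w1.png

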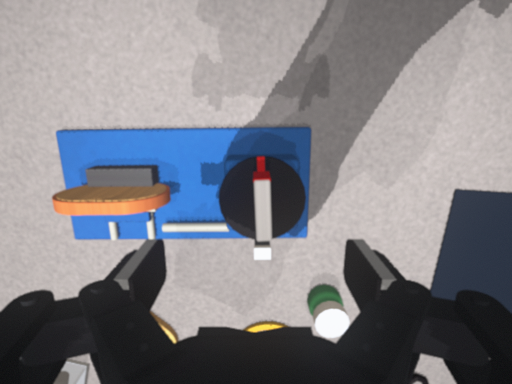

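The wrist view shows the plate corners at (57,131), (310,127), (307,237) and (77,239). The disc centre is about (262,197), the red tip (261,157), the mark (262,253), and the bar top runs from (262,175) to (263,246). The plaque's top rim runs from x=54 to 170 at about row 192.

```bash
python3 - <<'E'
from h import *
from workcell import bot, viewer
C=viewer.calibration("wrist")
uv=[(57,131),(310,127),(307,237),(77,239),(262,253),(262,197),(261,157)]
z=[.012]*4+[.067,.066,.066]
P=np.array([(-.065,-.14),(-.065,.14),(.065,.14),(.065,-.14),(.056,.075),(0,.075)])
g=ray(C,uv,z);print(g.round(4))
f=lambda p:((P@np.array([[np.cos(p[2]),np.sin(p[2])],[-np.sin(p[2]),np.cos(p[2])]])+p[:2])-g[:6,:2]).ravel()
r=least_squares(f,[.52,-.2,.28],loss='soft_l1',f_scale=.002);p=r.x;print(p,(f(p)*1e3).round(1))
w=p[:2]+.075*np.array([-np.sin(p[2]),np.cos(p[2])]);print("wheel",w, "direct",g[5])
for c in(w,g[5,:2]):
    d=g[6,:2]-c;print(np.hypot(*d),np.arctan2(d[1],d[0]))
d=g[4,:2]-g[5,:2];print("mark",np.hypot(*d),np.arctan2(d[1],d[0]))
b=ray(C,[(263,246),(262,181),(262,171)],.1);print("bar",b,b[:2].mean(0),np.arctan2(*(b[2]-b[0])[1::-1]))
q=ray(C,[(54,192),(170,188)],[.05,.05]);print("plaque ends",q,q.mean(0),np.arctan2(*(q[1]-q[0])[::-1][1:]))
o=bot.observe();print(o['position'],o['tool_rot'])
E
```

```text
[[ 0.5027 -0.3528  0.012 ]
 [ 0.425  -0.0896  0.012 ]
 [ 0.5476 -0.0523  0.012 ]
 [ 0.6247 -0.3164  0.012 ]
 [ 0.5556 -0.1072  0.067 ]
 [ 0.4994 -0.1233  0.066 ]
 [ 0.4627 -0.1349  0.066 ]]
[ 0.52404528 -0.20037026  0.28837691] [-1.2 -0.3 -3.1  5.  -1.   4.7  1.5  0.3  0.8 -5.4  3.3 -5.1]
wheel [ 0.50271554 -0.12846725] direct [ 0.49943182 -0.12334799  0.066     ]
0.040544741206856666 -2.98232593534018
0.0385200670332272 -2.837079402756089
mark 0.05847710740132328 0.28026264750713176
bar [[ 0.53298734 -0.1136555   0.1       ]
 [ 0.47675426 -0.1307818   0.1       ]
 [ 0.46865702 -0.13311491  0.1       ]] [ 0.5048708  -0.12221865  0.1       ] -2.847851225554245
plaque ends [[ 0.55588762 -0.32652109  0.05      ]
 [ 0.51978446 -0.21329055  0.05      ]] [ 0.53783604 -0.26990582  0.05      ] 1.8794526146508004
[ 0.4877432  -0.13405716  0.20065498] [ 3.14131153e+00 -1.31186529e-03 -2.86808694e+00]
```

Emit:
nudge_tcp(
  moves="0.085 -0.01 0.003 0.035 0 0 0 | 0.085 -0.0173 0.005 0.07 0 0 0 | 0.085 -0.0173 0.005 0.07 0 0 0 | 0.085 -0.0173 0.005 0.07 0 0 0",
)

```text
clock: 2.52
position: [0.5036, -0.123, 0.1325]
tool_rot: [-3.141, 0.001, -2.865]
force: [0.4, 0.2, -0.1]
grip_width: 0.0852
finger_force: 0.0
```

```bash
python3 -c "
from workcell import bot, viewer;o=bot.observe();print(o['position'],o['tool_rot'])
import cv2,pickle
c=viewer.calibration('wrist');pickle.dump(c,open('c2.pkl','wb'))
im=viewer.grab_frame('wrist');cv2.imwrite('pics/w2.png',im)
cv2.imwrite('pics/w2c.png',cv2.resize(im[60:310,20:380],None,fx=2,fy=2,interpolation=cv2.INTER_CUBIC))"
```

```text
[ 0.50362183 -0.12301442  0.13245911] [-3.14135797e+00  6.10770795e-04 -2.86481649e+00]
```

View pics/w2c.png

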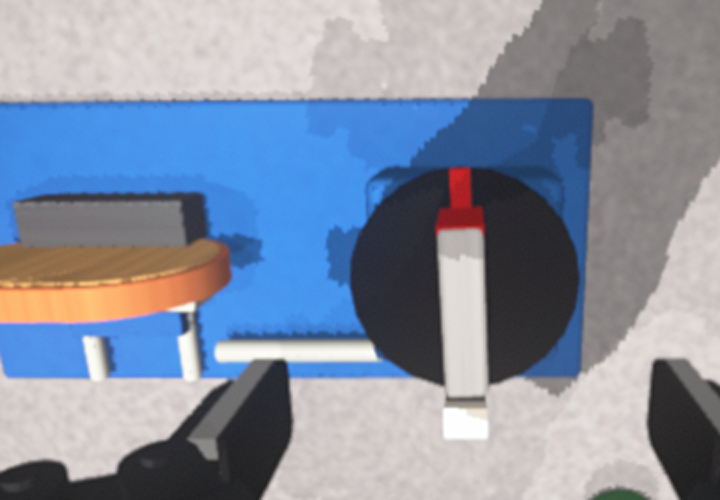

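The enlarged view (offset (20,60), scale 2) shows the disc spanning columns 351 to 579. The red tip is at (460,169), the bar's top face runs from (461,230) to (466,398), and the white mark centre is at (466,421).

```bash
python3 - <<'E'
from h import *
import pickle
C=pickle.load(open('c2.pkl','rb'))
g=ray(C,crop([(351,275),(579,275),(465,167),(460,169),(461,230),(466,398),(466,421),(230,262),(593,101),(5,101),(582,376)],20,60,2),[.066,.066,.066,.066,.1,.1,.067,.05,.012,.012,.012]);print(g.round(4))
a=lambda d:(np.hypot(d[0],d[1]).round(4),np.arctan2(d[1],d[0]).round(4))
print("disc",a(g[1]-g[0]),g[:2].mean(0),"bar",a(g[4]-g[5]),g[4:6].mean(0))
w=g[4:6].mean(0);dc=(g[4]+g[5])/2
print("tip",a(g[3]-dc),"mark",a(g[6]-dc),"edge yaw",a(g[8]-g[9]),a(g[10]-g[8]))
E
```

```text
[[ 0.5099 -0.1659  0.066 ]
 [ 0.4874 -0.0867  0.066 ]
 [ 0.4614 -0.1368  0.066 ]
 [ 0.4625 -0.1383  0.066 ]
 [ 0.4758 -0.1337  0.1   ]
 [ 0.5284 -0.1173  0.1   ]
 [ 0.5548 -0.11    0.067 ]
 [ 0.5231 -0.2141  0.05  ]
 [ 0.4259 -0.0911  0.012 ]
 [ 0.4935 -0.3315  0.012 ]
 [ 0.5474 -0.0548  0.012 ]]
disc (np.float64(0.0823), np.float64(1.8477)) [ 0.49866177 -0.12627896  0.066     ] bar (np.float64(0.0551), np.float64(-2.8392)) [ 0.50208727 -0.12554498  0.1       ]
tip (np.float64(0.0416), np.float64(-2.8304)) mark (np.float64(0.055), np.float64(0.2862)) edge yaw (np.float64(0.2496), np.float64(1.8448)) (np.float64(0.1268), np.float64(0.2905))
```

Emit:
nudge_tcp(
  moves="0.085 0.002 -0.002 0.03 0 0 -0.027 | 0.085 0.002 -0.002 0.059 0 0 -0.027 | 0.085 0.002 -0.002 0.059 0 0 -0.027 | 0.01 0.002 -0.002 0.059 0 0 -0.027 | 0.01 0.002 -0.002 0.059 0 0 -0.027",
  clamp_n=30,
)

```text
clock: 3.2
position: [0.5028, -0.1259, 0.0737]
tool_rot: [-3.141, 0.002, -2.839]
force: [0.2, -0.4, 0.3]
grip_width: 0.0509
finger_force: 0.0
```

Emit:
nudge_tcp(
  moves="0.01 0 0 0 0 0 0 | 0.01 0 0 0 0 0 0 | 0.01 0 0 0 0 0 0",
)

```text
clock: 3.58
position: [0.5022, -0.1256, 0.0728]
tool_rot: [3.142, 0.0, -2.838]
force: [-3.7, 3.3, 9.3]
grip_width: 0.0137
finger_force: 32.5
```

Emit:
nudge_tcp(
  moves="0.01 0 0 0 0 0 0.1 | 0.01 0 0 0 0 0 0.25 | 0.01 0 0 0 0 0 0.4 | 0.01 0 0 0 0 0 0.55 | 0.01 0 0 0 0 0 0.7",
)

```text
clock: 4.2
position: [0.5022, -0.1257, 0.0728]
tool_rot: [3.141, 0.0, 2.74]
force: [-3.1, 1.3, 7.6]
grip_width: 0.0133
finger_force: 32.4
```

```bash
python3 -c "
from workcell import bot, viewer;o=bot.observe();print(o['qpos'].round(3),o['moment'],o['force'])"
```

```text
[-0.071  0.615  0.276  2.014 -0.305  0.552  1.587] [0.19600634 0.55421517 0.09266203] [-3.14115605  1.33141959  7.63914231]
```

Emit:
nudge_tcp(
  moves="0.01 0 0 0 0 0 0.16 | 0.01 0 0 0 0 0 0.32 | 0.01 0 0 0 0 0 0.48 | 0.01 0 0 0 0 0 0.64 | 0.01 0 0 0 0 0 0.8",
)

```text
clock: 4.82
position: [0.5021, -0.1258, 0.0728]
tool_rot: [3.141, -0.0, 1.94]
force: [-4.3, 0.4, 8.6]
grip_width: 0.0136
finger_force: 32.5
```

Emit:
nudge_tcp(
  moves="0.01 0 0 0 0 0 0.16 | 0.01 0 0 0 0 0 0.32 | 0.01 0 0 0 0 0 0.48 | 0.01 0 0 0 0 0 0.64 | 0.01 0 0 0 0 0 0.8",
)

```text
clock: 5.45
position: [0.5019, -0.1258, 0.0728]
tool_rot: [-3.141, -0.001, 1.139]
force: [-5.0, 1.2, 9.2]
grip_width: 0.0134
finger_force: 32.7
```

Emit:
nudge_tcp(
  moves="0.01 0 0 0 0 0 0.16 | 0.01 0 0 0 0 0 0.32 | 0.01 0 0 0 0 0 0.48 | 0.01 0 0 0 0 0 0.64 | 0.01 0 0 0 0 0 0.8",
)

```text
clock: 6.08
position: [0.5019, -0.1257, 0.0728]
tool_rot: [-3.141, -0.0, 0.34]
force: [-6.3, 1.4, 10.8]
grip_width: 0.0139
finger_force: 32.9
```

```bash
python3 -c "
from workcell import bot, viewer;o=bot.observe();print(o['qpos'].round(3),o['moment'],o['force'])"
```

```text
[-0.47   0.829  0.9    2.033 -0.964  0.78  -0.198] [0.20778642 1.31268621 0.05739523] [-6.2840874   1.36458314 10.84086886]
```

Emit:
nudge_tcp(
  moves="0.01 0 0 0 0 0 0.03 | 0.01 0 0 0 0 0 0.057 | 0.01 0 0 0 0 0 0.057 | 0.085 0 0 0 0 0 0.057 | 0.085 0 0 0 0 0 0.057",
)

```text
clock: 6.7
position: [0.5021, -0.1256, 0.0723]
tool_rot: [-3.141, -0.0, 0.288]
force: [0.7, -0.9, -0.1]
grip_width: 0.0492
finger_force: 0.0
```

Emit:
nudge_tcp(
  moves="0.085 0 0 0 0 0 0 | 0.085 0 0 -0.03 0 0 0 | 0.085 0 0 -0.08 0 0 0 | 0.085 0 0 -0.1 0 0 0 | 0.085 0 0 -0.1 0 0 0",
)

```text
clock: 7.32
position: [0.5026, -0.1256, 0.173]
tool_rot: [3.141, -0.002, 0.288]
force: [0.2, -0.4, 0.2]
grip_width: 0.0851
finger_force: 0.0
```

```bash
python3 -c "
from workcell import bot, viewer;o=bot.observe();print(o['qpos'].round(3),o['position'],o['tool_rot'])
import cv2,pickle
c=viewer.calibration('wrist');pickle.dump(c,open('c3.pkl','wb'));print(c['eye'])
im=viewer.grab_frame('wrist');cv2.imwrite('pics/w3.png',cv2.resize(im,None,fx=1.5,fy=1.5,interpolation=cv2.INTER_CUBIC))"
```

```text
[-0.587  0.717  1.094  1.972 -0.794  0.961 -0.372] [ 0.50259604 -0.12558843  0.17299401] [ 3.14133211e+00 -1.70256058e-03  2.88367417e-01]
[ 0.56773951 -0.10664471  0.31554164]
```

View pics/w3.png

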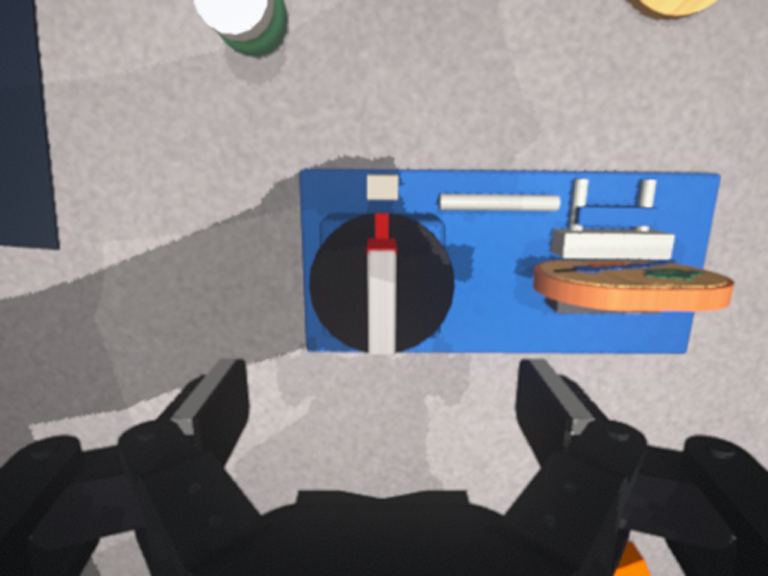

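The pointer at (382,214), the bar axis at column 382 and the mark at (382,187) line up, so the wheel is at the mark. The plaque's top rim band spans rows of about 284 to 311 at column 634, with its ends at (534,272) and (733,292).

```bash
python3 - <<'E'
from h import *
import pickle
C=pickle.load(open('c3.pkl','rb'))
g=ray(C,crop([(382,214),(382,352),(382,187),(634,284),(634,311),(534,272),(733,295),(719,175),(300,171),(307,351),(687,353)],0,0,1.5),[.066,.1,.067,.088,.088,.05,.05,.012,.012,.012,.012]);print(g.round(4))
w=np.array([.502,-.1255,0])
a=lambda d:(np.hypot(d[0],d[1]).round(4),np.arctan2(d[1],d[0]).round(4))
print("tip",a(g[0]-w),"bar",a(g[0]-g[1]),"mark",a(g[2]-w),"edges",a(g[8]-g[7]),a(g[9]-g[10]),a(g[8]-g[9]),a(g[7]-g[10]))
print("plq",g[3:5].mean(0),g[5:7].mean(0),a(g[5]-g[6]))
for y in(.275,.283,.288): print("nominal plaque",w[:2]+.15*np.array([np.sin(y),-np.cos(y)]))
E
```

```text
[[ 0.5419 -0.1141  0.066 ]
 [ 0.478  -0.1331  0.1   ]
 [ 0.5558 -0.1099  0.067 ]
 [ 0.5471 -0.25    0.088 ]
 [ 0.5335 -0.2564  0.088 ]
 [ 0.5332 -0.2124  0.05  ]
 [ 0.555  -0.3365  0.05  ]
 [ 0.6245 -0.3208  0.012 ]
 [ 0.5478 -0.0566  0.012 ]
 [ 0.4265 -0.0917  0.012 ]
 [ 0.5037 -0.358   0.012 ]]
tip (np.float64(0.0415), np.float64(0.2787)) bar (np.float64(0.0667), np.float64(0.2893)) mark (np.float64(0.056), np.float64(0.2813)) edges (np.float64(0.275), np.float64(1.8533)) (np.float64(0.2773), np.float64(1.8527)) (np.float64(0.1262), np.float64(0.2811)) (np.float64(0.1264), np.float64(0.2987))
plq [ 0.54033679 -0.25321358  0.088     ] [ 0.54408418 -0.27445074  0.05      ] (np.float64(0.1261), np.float64(1.7446))
nominal plaque [ 0.54273204 -0.26986378]
nominal plaque [ 0.54388564 -0.26953331]
nominal plaque [ 0.54460528 -0.26932208]
```

Emit:
nudge_tcp(
  moves="0.085 0 0.03 0 0 0 -0.17 | 0.085 0 0.06 0 0 0 -0.34 | 0.085 0 0.09 0 0 0 -0.51 | 0.085 0 0.12 0 0 0 -0.68 | 0.085 -0.001 0.15 0 0 0 -0.85",
)

```text
clock: 8.0
position: [0.5435, -0.2704, 0.1707]
tool_rot: [-3.14, -0.001, 1.143]
force: [-0.4, -0.7, 0.8]
grip_width: 0.085
finger_force: 0.0
```

Emit:
nudge_tcp(
  moves="0.085 0 0 0 0 0 -0.18 | 0.085 0 0 0 0 0 -0.36 | 0.085 0 0 0 0 0 -0.54 | 0.085 0 0 0 0 0 -0.716 | 0.085 0 0 0 0 0 -0.716",
)

```text
clock: 8.62
position: [0.5433, -0.2696, 0.1712]
tool_rot: [-3.141, -0.002, 1.853]
force: [-0.1, -0.4, 0.7]
grip_width: 0.0853
finger_force: 0.0
```

Emit:
nudge_tcp(
  moves="0.085 0 0 0 0 0 0 | 0.085 0 0 0 0 0 0",
)

```text
clock: 8.88
position: [0.5436, -0.2697, 0.1719]
tool_rot: [-3.141, -0.0, 1.852]
force: [0.5, 0.2, 0.2]
grip_width: 0.0848
finger_force: 0.0
```

```bash
python3 -c "
from workcell import bot, viewer;o=bot.observe();print(o['qpos'].round(3),o['position'],o['tool_rot'])
import cv2,pickle
c=viewer.calibration('wrist');pickle.dump(c,open('c4.pkl','wb'));print(c['eye'])
im=viewer.grab_frame('wrist');cv2.imwrite('pics/w4.png',cv2.resize(im,None,fx=1.5,fy=1.5,interpolation=cv2.INTER_CUBIC))"
```

```text
[-0.039  0.644  0.612  1.729 -0.45   0.914  1.04 ] [ 0.5435713  -0.26974237  0.17188457] [-3.14097272e+00 -2.43067977e-04  1.85154161e+00]
[ 0.52506435 -0.20479586  0.3143569 ]
```

View pics/w4.png

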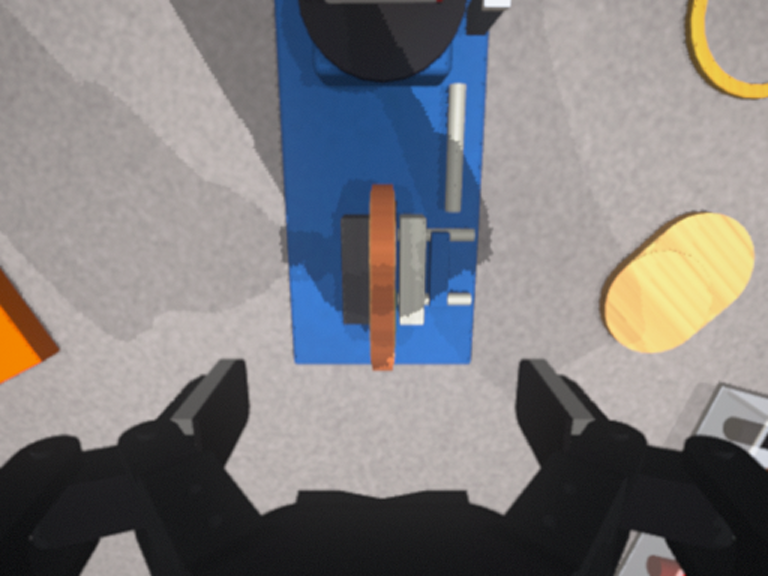

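The plaque stands upright with its rim at columns 369 to 396, centre 382, which is midway between the fingers. The jaw has a visible gap. Descending to grasp.

Emit:
nudge_tcp(
  moves="0.085 0 0 0.04 0 0 0 | 0.085 0 0 0.08 0 0 0 | 0.085 0 0 0.11 0 0 0 | 0.085 0 0 0.12 0 0 0 | 0.085 0 0 0.12 0 0 0",
  clamp_n=40,
)

```text
clock: 9.55
position: [0.5437, -0.27, 0.0524]
tool_rot: [-3.141, 0.0, 1.853]
force: [-0.7, 0.3, 0.5]
grip_width: 0.0853
finger_force: 0.0
```

Emit:
nudge_tcp(
  moves="0.005 0 0 0 0 0 0 | 0.005 0 0 0 0 0 0 | 0.005 0 0 0 0 0 0 | 0.005 0 0 0 0 0 0 | 0.005 0 0 0 0 0 0",
  clamp_n=40,
)

```text
clock: 10.18
position: [0.5438, -0.2699, 0.0526]
tool_rot: [3.141, 0.0, 1.854]
force: [-1.7, 0.9, 6.7]
grip_width: 0.0114
finger_force: 39.9
```

Emit:
nudge_tcp(
  moves="0.005 0 0 -0.01 0 0 0 | 0.005 0 0 -0.04 0 0 0 | 0.005 0 0 -0.08 0 0 0 | 0.005 0 0 -0.13 0 0 0 | 0.005 0 0 -0.18 0 0 0",
)

```text
clock: 10.8
position: [0.5432, -0.2699, 0.2344]
tool_rot: [-3.141, 0.0, 1.853]
force: [-0.0, -0.0, -0.6]
grip_width: 0.0113
finger_force: 39.7
```

```bash
python3 -c "
from workcell import bot, viewer;o=bot.observe();print(o['qpos'].round(3),o['position'],o['tool_rot'])"
```

```text
[-0.073  0.575  0.664  1.672 -0.4    1.034  1.003] [ 0.54323976 -0.26991264  0.23438678] [-3.14133633e+00  6.50813375e-05  1.85337914e+00]
```

Emit:
nudge_tcp(
  moves="0.005 0.03 0.007 0 0 0 0 | 0.005 0.08 0.019 0 0 0 0 | 0.005 0.13 0.031 0 0 0 0 | 0.005 0.18 0.043 0 0 0 0 | 0.005 0.23 0.055 0 0 0 0",
)

```text
clock: 11.42
position: [0.5318, -0.0322, 0.2328]
tool_rot: [3.141, -0.0, 1.853]
force: [1.4, -0.5, -0.9]
grip_width: 0.0111
finger_force: 39.8
```

Emit:
nudge_tcp(
  moves="0.005 0.055 0.013 0 0 0 0 | 0.005 0.11 0.026 0 0 0 0 | 0.005 0.165 0.039 0 0 0 0 | 0.005 0.22 0.053 0 0 0 0 | 0.005 0.25 0.06 0 0 0 0",
)

```text
clock: 12.05
position: [0.5193, 0.2262, 0.2326]
tool_rot: [-3.142, -0.0, 1.856]
force: [0.3, -0.2, -1.0]
grip_width: 0.0116
finger_force: 39.8
```

Emit:
nudge_tcp(
  moves="0.005 0 0 0 -0.1 0 0 | 0.005 0 0 0 -0.26 0 0 | 0.005 0 0 0 -0.42 0 0 | 0.005 0 0 0 -0.58 0 0 | 0.005 0 0 0 -0.7 0 0",
)

```text
clock: 12.68
position: [0.5176, 0.2378, 0.2374]
tool_rot: [2.602, -0.034, 1.878]
force: [0.4, 0.4, -1.3]
grip_width: 0.0113
finger_force: 39.8
```

Emit:
nudge_tcp(
  moves="0.005 0 0 0 -0.085 0 0 | 0.005 0 0 0 -0.085 0 0 | 0.005 0 0 0 -0.085 0 0 | 0.005 0 0 0 -0.085 0 0",
)

```text
clock: 13.18
position: [0.5193, 0.2392, 0.2439]
tool_rot: [2.528, -0.035, 1.875]
force: [0.6, -0.2, -0.8]
grip_width: 0.0115
finger_force: 39.8
```

```bash
python3 - <<'E'
from workcell import bot, viewer
from h import *
o=bot.observe();R=Rn.from_euler('xyz',o['tool_rot']).as_matrix();print(o['qpos'].round(3),o['position'],R.round(3))
mid=o['position']+.0026*R[:,2];print(mid,"in tool:",R.T@(np.array([.521,.224,.2])-mid))
cv2.imwrite('pics/s5.png',viewer.grab_frame('scene'))
E
```

```text
[-1.382  0.336  0.942  2.271 -1.264  0.162  0.95 ] [0.51929425 0.23924886 0.24393395] [[-0.299  0.786  0.541]
 [ 0.954  0.225  0.199]
 [ 0.035  0.575 -0.817]]
[0.52070057 0.23976719 0.24180943] in tool: [-0.01658001 -0.02737703  0.0311821 ]
```

View pics/s5.png

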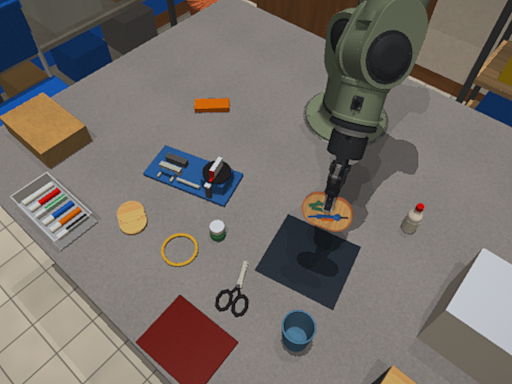

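The scene view shows the plaque held with its painted face up at about (327,212) and the other things undisturbed. q5 and q6 sit at their limits with only about 35° of tilt, so this posture is poor. I'll fit a kinematic model to choose a better heading.

```bash
cat > kin.py <<'E'
from h import *
import itertools
D=[([-1.3272098,.52197916,-.03629781,1.59992952,.02119359,1.02108838,-.11279036],(.19287,.59419,.23078),(-3.140576,0,2.827775)),
([-.833,.319,-.074,1.929,.030,.895,.738],(.35567,.34666,.23125),(-3.1415,0,-3.05276)),
([.05,.378,.134,1.946,-.066,.824,2.062],(.48772,-.13622,.20033),(-3.14108,-.00177,-2.8703)),
([-.587,.717,1.094,1.972,-.794,.961,-.372],(.5026,-.12559,.17299),(3.14133,-.0017,.28837)),
([-.039,.644,.612,1.729,-.45,.914,1.04],(.54357,-.26974,.17188),(-3.141,0,1.8515)),
([-.073,.575,.664,1.672,-.4,1.034,1.003],(.54324,-.26991,.23439),(-3.1413,0,1.85338)),
([-1.382,.336,.942,2.271,-1.264,.162,.95],(.51929,.23925,.24393),(2.528,-.035,1.875))]
# params: s(7 signs), base yaw a, tool yaw b, link offsets
ax=[2,1,2,1,2,1,2]
E3=np.eye(3)
def fk(q,s,x):
    # x: a,b, then offsets (x,z) after j1, j2..: in frames
    R=Rn.from_rotvec([0,0,x[0]]);p=np.zeros(3);L=x[2:].reshape(4,3)
    k=0
    for i in range(7):
        R=R*Rn.from_rotvec(E3[ax[i]]*s[i]*q[i])
        if i in(0,2,4,6): p=p+R.apply(L[i//2]*([0,0,1] if i==6 else [1,1,1]))
    return p,R*Rn.from_rotvec([0,0,x[1]])
E
python3 - <<'E'
from kin import *
out=[]
for s in itertools.product([1,-1],repeat=7):
    if s[1]<0 : continue
    def f(x):
        y=np.r_[x,np.zeros(12)];return np.r_[[ (fk(q,s,y)[1].inv()*Rn.from_euler('xyz',r)).as_rotvec() for q,_,r in D]].ravel()
    for a0 in(0,3.14):
        for b0 in(0,2):
            r=least_squares(f,[a0,b0],max_nfev=25);out.append((r.cost,s,r.x))
out.sort(key=lambda t:t[0])
for o in out[:4]:print(o)
s,ab=out[0][1:]
def g(x):
    e=[]
    for q,p,r in D:
        P,R=fk(q,s,x);e+=list(P-np.array(p))+list((R.inv()*Rn.from_euler('xyz',r)).as_rotvec()*.5)
    return np.r_[e,1e-4*x[2:]]
r=least_squares(g,np.r_[ab,0,0,.3,0,0,.4,0,0,.4,0,0,.25]);print(r.cost,r.x.round(4),abs(r.fun[:42]).max())
np.savez('kin.npz',s=s,x=r.x)
E
```

```text
(np.float64(2.393155083455773e-06), (-1, 1, -1, 1, -1, 1, -1), array([1.15295255e-03, 1.57193348e+00]))
(np.float64(2.393155083464064e-06), (-1, 1, -1, 1, -1, 1, -1), array([1.15295925e-03, 1.57193348e+00]))
(np.float64(2.3931550835483056e-06), (-1, 1, -1, 1, -1, 1, -1), array([6.28433824, 1.57193345]))
(np.float64(2.393155083793467e-06), (-1, 1, -1, 1, -1, 1, -1), array([1.15290947e-03, 1.57193343e+00]))
8.67139884939431e-07 [ 1.300e-03  1.572e+00  1.000e-04 -2.150e-02  3.198e-01  4.000e-04
 -3.740e-02  5.294e-01 -3.000e-04 -9.000e-04  4.201e-01  0.000e+00
  0.000e+00  3.275e-01] 0.0004960887138415555
```

```bash
python3 - <<'E'
from kin import *
z=np.load('kin.npz');s,x=z['s'],z['x']
lo=np.array([-2.91,-.3,-1.5,.17,-1.26,.16,-2.52]);hi=np.array([2.91,2.13,1.42,2.43,4.41,1.93,2.52])
q0=np.array(D[6][0]);rng=np.random.default_rng(0)
for h in range(-180,180,20):
    y=np.radians(h)+np.pi/2
    R=Rn.from_euler('xyz',[np.pi,0,y])*Rn.from_rotvec([-np.pi/4,0,0]);p=np.array([.521,.224,.2])-.0026*R.as_matrix()[:,2]
    best=[]
    for k in range(8):
        st=np.clip(q0,lo+.1,hi-.1) if k==0 else rng.uniform(lo,hi)
        def f(q):
            P,Q=fk(q,s,x);return np.r_[(P-p)*10,(Q.inv()*R).as_rotvec()*3,.02*np.maximum(0,.3-np.minimum(q-lo,hi-q)),.003*(q-q0)]
        r=least_squares(f,st,bounds=(lo,hi),max_nfev=60);m=np.minimum(r.x-lo,hi-r.x).min();ok=abs(f(r.x)[:6]).max()<.02
        if ok and m>.1:best.append((np.abs(r.x-q0).max(),m,r.x.round(2)))
    if best:b=min(best,key=lambda t:t[0]);print(h,round(b[0],2),round(b[1],2),b[2])
E
```

```text
-180 1.76 0.1 [ 0.01  1.03 -0.81  1.15  0.19  1.83  2.4 ]
-120 3.1 0.2 [-1.14  1.19  1.14  1.28 -0.41  1.73 -2.15]
-100 2.88 0.25 [-1.3   1.16  1.17  1.44 -0.32  1.49 -1.93]
-80 2.68 0.24 [-1.45  1.11  1.18  1.63 -0.25  1.19 -1.73]
-60 2.47 0.21 [-1.59  1.05  1.21  1.84 -0.22  0.87 -1.52]
-40 2.12 0.16 [-1.7   1.01  1.26  2.05 -0.33  0.52 -1.17]
-20 3.23 0.19 [-1.48  0.56  0.74  2.24  1.15  0.4  -2.28]
0 3.25 0.11 [ 0.02  0.54 -1.06  2.32  1.76  1.02 -2.3 ]
80 1.65 0.23 [ 0.27  0.53 -0.49  2.06 -1.03  0.59  2.13]
100 1.34 0.23 [-0.04  0.59 -0.07  1.87 -0.93  1.    2.29]
120 1.39 0.23 [ 0.    0.69 -0.2   1.65 -0.65  1.2   2.29]
140 1.42 0.22 [ 0.03  0.8  -0.38  1.45 -0.37  1.41  2.3 ]
160 1.55 0.2 [ 0.05  0.92 -0.61  1.27 -0.08  1.62  2.32]
```

```bash
cat > sim.py <<'E'
from kin import *
z=np.load('kin.npz');s,x=z['s'],z['x']
lo=np.array([-2.91,-.3,-1.5,.17,-1.26,.16,-2.52]);hi=np.array([2.91,2.13,1.42,2.43,4.41,1.93,2.52])
def track(q,way,n=40,lam=.02):
    q=np.array(q,float)
    for p1,R1 in way:
        p0,R0=fk(q,s,x);dr=(R0.inv()*R1).as_rotvec()
        for k in range(1,n+1):
            pt=p0+(p1-p0)*k/n;Rt=R0*Rn.from_rotvec(dr*k/n)
            for _ in range(2):
                P,R=fk(q,s,x);e=np.r_[pt-P,(Rt*R.inv()).as_rotvec()];J=np.zeros((6,7))
                for i in range(7):
                    d=q.copy();d[i]+=1e-5;P2,R2=fk(d,s,x);J[:,i]=np.r_[P2-P,(R2*R.inv()).as_rotvec()]/1e-5
                q=np.clip(q+J.T@np.linalg.solve(J@J.T+lam**2*np.eye(6),e),lo,hi)
        P,R=fk(q,s,x);print(q.round(2),"err",np.linalg.norm(p1-P).round(4),(R1*R.inv()).magnitude().round(3))
    return q
def dn(h):return Rn.from_euler('xyz',[np.pi,0,np.radians(h)+np.pi/2])
E
python3 - <<'E'
from sim import *
qF=np.array(D[5][0]);m=np.array([.521,.224,.2])
up=np.array([.521,.224,.25])
t=lambda h:(m,dn(h)*Rn.from_rotvec([-np.pi/4,0,0]))
print('check, from F');track(qF,[(np.array([.5193,.2262,.2326]),dn(16.2))])
for h in(-80,-70,-60,-50):
    print(h);track(D[6][0],[(up,dn(16)),(up,dn((16+h)/2)),(up,dn(h)),t(h)])
for h in(80,100,120):
    print(h);track(D[6][0],[(up,dn(16)),(up,dn((16+h)/2)),(up,dn(h)),t(h)])
E
```

```text
check, from FTraceback (most recent call last):
  File "<stdin>", line 5, in <module>
  File "sim.py", line 15, in track
    P,R=fk(q,s,x);print(q.round(2),"err",np.linalg.norm(p1-P).round(4),(R1*R.inv()).magnitude().round(3))
                                                                       ^^^^^^^^^^^^^^^^^^^^^^^^^^^^^^
AttributeError: 'float' object has no attribute 'round'
```

```bash
sed -i 's/(R1\*R.inv()).magnitude().round(3)/round(float((R1*R.inv()).magnitude()),3)/' sim.py
python3 - <<'E'
from sim import *
qF=np.array(D[5][0]);m=np.array([.521,.224,.2])
up=np.array([.521,.224,.25])
t=lambda h:(m,dn(h)*Rn.from_rotvec([-np.pi/4,0,0]))
print('check, from F');track(qF,[(np.array([.5193,.2262,.2326]),dn(16.2))])
for h in(-80,-60):
    print(h);track(D[6][0],[(up,dn(16)),(up,dn((16+h)/2)),(up,dn(h)),t(h)])
for h in(80,100,120):
    print(h);track(D[6][0],[(up,dn(16)),(up,dn((16+h)/2)),(up,dn(h)),t(h)])
E
```

```text
check, from F
[-0.98  0.51  0.67  1.78 -0.37  0.98  0.12] err 0.0 0.0
-80
[-1.24  0.73  1.2   1.77 -0.74  1.18  0.47] err 0.0 0.0
[-1.28  0.88  1.39  1.77 -0.9   1.31 -0.22] err 0.0 0.0
[-1.28  0.91  1.42  1.77 -0.93  1.34 -1.03] err 0.0034 0.007
[-1.49  1.3   1.42  1.64 -0.51  1.26 -1.49] err 0.0014 0.003
-60
[-1.24  0.73  1.2   1.77 -0.74  1.18  0.47] err 0.0 0.0
[-1.27  0.85  1.36  1.77 -0.87  1.28 -0.07] err 0.0 0.0
[-1.28  0.91  1.42  1.77 -0.93  1.33 -0.68] err 0.0027 0.005
[-1.62  1.25  1.42  1.84 -0.55  0.94 -1.21] err 0.0041 0.008
80
[-1.24  0.73  1.2   1.77 -0.74  1.18  0.47] err 0.0 0.0
[-1.19  0.64  1.06  1.77 -0.62  1.11  0.92] err 0.0 0.0
[-1.12  0.57  0.91  1.77 -0.51  1.06  1.37] err 0.0 0.0
[-0.35  0.52  0.31  2.09 -1.26  0.93  2.4 ] err 0.0271 0.103
100
[-1.24  0.73  1.2   1.77 -0.74  1.18  0.47] err 0.0 0.0
[-1.17  0.62  1.01  1.77 -0.59  1.09  1.06] err 0.0 0.0
[-1.07  0.53  0.81  1.76 -0.44  1.04  1.65] err 0.0 0.0
[-0.38  0.63  0.4   1.89 -1.14  1.2   2.47] err 0.0 0.0
120
[-1.24  0.73  1.2   1.77 -0.74  1.18  0.47] err 0.0 0.0
[-1.15  0.59  0.97  1.77 -0.55  1.08  1.2 ] err 0.0 0.0
[-1.01  0.5   0.72  1.76 -0.38  1.02  1.94] err 0.0 0.0
[-0.36  0.72  0.36  1.68 -0.93  1.39  2.52] err 0.0 0.016
```

```bash
python3 - <<'E'
from sim import *
m=np.array([.521,.224,.2]);up=np.array([.521,.224,.25]);T=lambda h,a:dn(h)*Rn.from_rotvec([-np.radians(a),0,0])
def go(n,w):print(n);track(D[6][0],w,n=25)
go("A105",[(up,dn(16)),(up,dn(60)),(up,dn(105)),(m,T(105,45))])
go("tilted yaw",[(up,T(16,20)),(up,T(60,25)),(m,T(105,45))])
go("tilt then yaw 105",[(up,T(16,20)),(up,dn(16)),(up,T(60,20)),(m,T(105,45))])
b=np.array([.6,.26,.25])
go("far",[(b,T(16,30)),(b,T(60,30)),(b,T(105,45)),(m,T(105,45))])
c=np.array([.45,.19,.27])
go("near",[(c,dn(16)),(c,dn(60)),(c,dn(105)),(m,T(105,45))])
go("over",[(up,dn(16)),(up,dn(60)),(up,dn(105)),(up,T(140,30)),(m,T(105,45))])
go("over2",[(up,dn(16)),(up,dn(60)),(up,dn(100)),(up,T(100,45)),(up,T(100,0)),(m,T(100,45))])
E
```

```text
A105
[-1.24  0.73  1.2   1.77 -0.74  1.18  0.47] err 0.0 0.0
[-1.16  0.61  1.01  1.77 -0.58  1.09  1.09] err 0.0 0.0
[-1.05  0.52  0.79  1.76 -0.43  1.04  1.73] err 0.0 0.0
[-0.37  0.66  0.4   1.84 -1.08  1.25  2.48] err 0.0 0.0
tilted yaw
[-1.45  0.58  1.28  2.06 -0.9   0.71  0.61] err 0.0 0.0
[-1.    0.39  0.84  2.05 -0.97  0.75  1.52] err 0.0 0.0
[-0.42  0.67  0.47  1.84 -1.11  1.29  2.51] err 0.0 0.0
tilt then yaw 105
[-1.45  0.58  1.28  2.06 -0.9   0.71  0.61] err 0.0 0.0
[-1.24  0.73  1.21  1.77 -0.74  1.18  0.47] err 0.0 0.0
[-1.06  0.43  0.9   2.   -0.86  0.8   1.39] err 0.0 0.0
[-0.41  0.67  0.46  1.84 -1.11  1.28  2.5 ] err 0.0 0.0
far
[-1.34  0.6   1.11  2.   -1.08  0.51  0.72] err 0.0 0.0
[-0.84  0.5   0.7   1.9  -1.1   0.77  1.59] err 0.0 0.0
[-0.41  0.71  0.43  1.58 -1.07  1.37  2.29] err 0.0 0.0
[-0.39  0.66  0.42  1.84 -1.09  1.26  2.49] err 0.0 0.0
near
[-1.4   0.62  1.34  1.94 -0.67  1.14  0.49] err 0.0 0.0
[-1.34  0.47  1.13  1.94 -0.5   1.05  1.06] err 0.0 0.0
[-1.21  0.37  0.91  1.93 -0.35  1.    1.69] err 0.0 0.0
[-0.42  0.67  0.47  1.84 -1.11  1.29  2.51] err 0.0 0.0
over
[-1.24  0.73  1.2   1.77 -0.74  1.18  0.47] err 0.0 0.0
[-1.16  0.61  1.01  1.77 -0.58  1.09  1.09] err 0.0 0.0
[-1.05  0.52  0.79  1.76 -0.43  1.04  1.73] err 0.0 0.0
[-0.54  0.64  0.44  1.55 -0.64  1.44  2.52] err 0.0 0.016
[-0.38  0.66  0.41  1.84 -1.09  1.26  2.48] err 0.0 0.0
over2
[-1.24  0.73  1.2   1.77 -0.74  1.18  0.47] err 0.0 0.0
[-1.16  0.61  1.01  1.77 -0.58  1.09  1.09] err 0.0 0.0
[-1.07  0.53  0.82  1.76 -0.44  1.04  1.66] err 0.0 0.0
[-0.43  0.57  0.47  1.86 -1.1   1.26  2.38] err 0.0 0.0
[-1.06  0.53  0.81  1.76 -0.44  1.04  1.65] err 0.0 0.0
[-0.38  0.63  0.4   1.89 -1.14  1.2   2.46] err 0.0 0.0
```

```bash
cat > tgt.py <<'E'
import sys
from h import *
from workcell import bot, viewer
# heading deg, tilt deg, x y z of plaque middle
h,a,*m=map(float,sys.argv[1:])
o=bot.observe();R=Rn.from_euler('xyz',o['tool_rot']);print('q',o['qpos'].round(3))
R1=Rn.from_euler('xyz',[np.pi,0,np.radians(h)+np.pi/2])*Rn.from_rotvec([-np.radians(a),0,0])
p1=np.array(m)-.0026*R1.as_matrix()[:,2]
n=R.as_matrix()[:,1];print('mid',(o['position']+.0026*R.as_matrix()[:,2]).round(4),'face elev',np.degrees(np.arcsin(n[2])).round(1),'dir',np.degrees(np.arctan2(n[1],n[0])).round(1))
print('delta',(R.inv().apply(p1-o['position'])).round(4),(R.inv()*R1).as_rotvec().round(3))
E
```

Emit:
nudge_tcp(
  moves="0.005 0 0 0 0.12 0 0 | 0.005 0 0 0 0.27 0 0 | 0.005 0 0 0 0.42 0 0 | 0.005 0 0 0 0.57 0 0 | 0.005 0 0 0 0.6 0 0",
)

```text
clock: 13.85
position: [0.5204, 0.2388, 0.2432]
tool_rot: [3.132, -0.03, 1.875]
force: [-0.1, -0.4, -0.8]
grip_width: 0.0112
finger_force: 39.7
```

```bash
python3 tgt.py 60 0 .521 .224 .25
```

```text
q [-1.237  0.728  1.181  1.775 -0.77   1.166  0.496]
mid [0.5204 0.2389 0.2406] face elev 0.6 dir 17.4
delta [-0.014  -0.0037 -0.0099] [ 0.021 -0.025 -0.743]
```

Emit:
nudge_tcp(
  moves="0.005 -0.005 -0.001 -0.003 0.005 -0.005 -0.15 | 0.005 -0.01 -0.002 -0.006 0.01 -0.01 -0.3 | 0.005 -0.014 -0.004 -0.01 0.02 -0.02 -0.45 | 0.005 -0.014 -0.004 -0.01 0.021 -0.025 -0.6 | 0.005 -0.014 -0.004 -0.01 0.021 -0.025 -0.743",
)

```text
clock: 14.48
position: [0.5196, 0.2242, 0.2531]
tool_rot: [3.138, 0.001, 2.623]
force: [1.0, 0.1, -0.5]
grip_width: 0.0116
finger_force: 39.8
```

Emit:
nudge_tcp(
  moves="0.005 0 0 0 0 0 -0.15 | 0.005 0 0 0 0 0 -0.3 | 0.005 0 0 0 0 0 -0.45 | 0.005 0 0 0 0 0 -0.6 | 0.005 0 0 0 0 0 -0.66",
)

```text
clock: 15.1
position: [0.5197, 0.2241, 0.2532]
tool_rot: [3.139, 0.003, -3.002]
force: [0.6, -0.2, -1.1]
grip_width: 0.0111
finger_force: 39.8
```

```bash
python3 tgt.py 98 44 .521 .224 .204
```

```text
q [-1.08   0.53   0.835  1.766 -0.451  1.045  1.628]
mid [0.5197 0.2241 0.2506] face elev 0.2 dir 98.0
delta [-0.0012 -0.0022  0.0473] [-0.765  0.003  0.001]
```

Emit:
nudge_tcp(
  moves="0.005 0 0 0.008 -0.12 0 0 | 0.005 0 0 0.018 -0.27 0 0 | 0.005 -0.001 -0.001 0.028 -0.42 0 0 | 0.005 -0.001 -0.002 0.038 -0.57 0 0 | 0.005 -0.001 -0.002 0.047 -0.72 0 0",
)

```text
clock: 15.72
position: [0.5217, 0.2219, 0.2066]
tool_rot: [2.414, 0.004, -3.006]
force: [-0.0, 1.0, -1.4]
grip_width: 0.0111
finger_force: 39.8
```

```bash
python3 tgt.py 98 45 .521 .224 .202
```

```text
q [-0.422  0.591  0.427  1.908 -1.117  1.144  2.401]
mid [0.5215 0.2236 0.2046] face elev 41.7 dir 97.9
delta [ 0.0004 -0.0016  0.0023] [-0.058  0.006 -0.001]
```

Emit:
nudge_tcp(
  moves="0.005 0 -0.001 0.002 -0.05 0.003 0 | 0.005 0 -0.001 0.002 -0.05 0.003 0 | 0.005 0 -0.001 0.002 -0.05 0.003 0 | 0.005 0 -0.001 0.002 -0.05 0.003 0 | 0.005 0 -0.001 0.002 -0.05 0.003 0",
)

```text
clock: 16.35
position: [0.5206, 0.2235, 0.2043]
tool_rot: [2.37, 0.001, -3.0]
force: [-0.1, 0.6, -0.8]
grip_width: 0.0111
finger_force: 39.8
```

```bash
python3 tgt.py 98 45 .521 .224 .202;python3 - <<'E'
from workcell import bot, viewer
import cv2,numpy as np
a=viewer.grab_frame('scene');b=viewer.grab_frame('top')
f=lambda i:cv2.resize(i,None,fx=2.6,fy=2.6,interpolation=cv2.INTER_CUBIC)
print(abs(bot.observe()['qd']).max())
cv2.imwrite('pics/fin.png',np.hstack([f(a[110:330,135:400]) if 0 else cv2.resize(a[110:330,135:400],(480,398)),cv2.resize(b[130:330,120:400],None,fx=1,fy=1.99)][:1]+[cv2.resize(b[130:300,140:300],(320,398))]))
E
```

```text
q [-0.389  0.611  0.405  1.909 -1.144  1.172  2.44 ]
mid [0.5203 0.2253 0.2024] face elev 44.2 dir 98.2
delta [-0.0005 -0.0013 -0.0007] [-0.014 -0.001  0.002]
0.005523054761223863
```

View pics/fin.png

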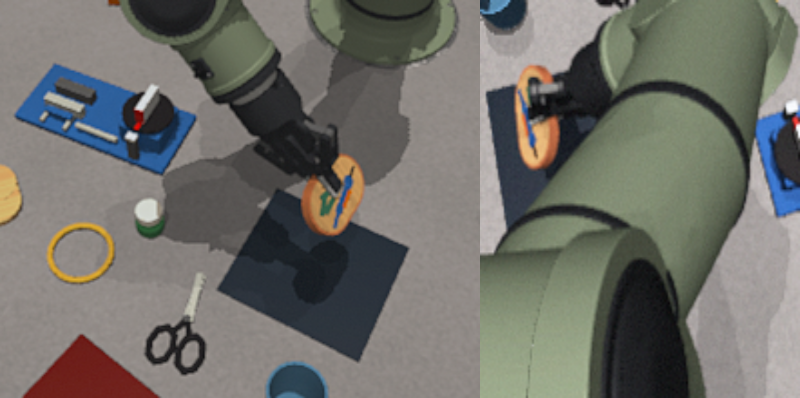

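The picture shows the plaque held firmly over the mat with the bird face tipped up, the wheel's pointer at the mark, and the other things in place.

```bash
python3 -c "
from workcell import bot, viewer
print(bot.job_done())"
```

```text
the job is handed in; nothing more can be done
None
```

The job is handed in: the wheel is at the white mark, and the plaque is held at rest over the middle of the mat, painted face tipped up 44°, its middle about 20 cm above the table, after 16.5 s. My first tilt ran joint 5 to −1.264 (its listed limit is −1.26) before I backed off and changed heading, which could count against the joint-range rule.

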